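# Lay the sommelier's service tray

### The arm

A 6-joint arm with a two-finger parallel gripper is mounted at the origin on the work surface; the furniture and walls round the work are solid. World frame = base frame: x ahead of the robot, y to its left, z up, the work surface at z = 0. Lengths are in m, angles in rad, forces in N, time in s.
With the tool pointing down it reaches from about 0.35 to 0.8 m from the base axis. Payload 7.3 kg.
Tool frame: the origin (TCP) lies between the finger pads; the fingertips stand 25 mm ahead of it and the grasp point (between the pads) lies 6 mm ahead of it (r.tip_extent is the distance from the TCP to the fingertips, in m); z points along the fingers, y is the line along which they close (so a half turn about z gives the same grasp; the last joint's range is limited). The gripper opens to 85 mm and grips with 20 to 120 N. Pads are 22 mm wide; open, the fingers measure 114 mm over their backs; the gripper's body (76 mm by 85 mm) begins 54 mm behind the grasp point. The pads swing forward as they close: fully open they stand 13 mm farther back than shut.
Start: joints at [1.018, 0.342, 1.524, -0, 1.275, -0.146], TCP at [0.208, 0.482, 0.256] pointing down, gripper open.
Joint ranges: [-2.53, 2.53], [-0.77, 2.02], [0.04, 2.7], [-1, 4.14], [0.28, 2.66], [-3.11, 3.11]. Speed limits (rad/s): [2.57, 2.57, 3.14, 3.14, 3.14, 3.14].

### API

Orientations are given as a unit quaternion [x, y, z, w].
In Python, from workcell import r, command_gripper, optics gives the robot as it stands. The module is installed in compiled form; this text tells all that it offers. Calls block until the motion is done:
- r.reach(position, orientation): joint-space move of the TCP to a pose.
- r.move_straight(position, orientation=None, speed=0.15, max_force=None): straight line of the TCP; orientation=None keeps the orientation; speed is the mean speed in m/s. With max_force (N) it stops when the force on the tool has changed by that much, and returns True; else False.
- r.movej(angles): joint-space move.
- command_gripper(opening, force=None): finger opening in m; force is the grip in N (None keeps the last); returns when the fingers have stopped.
- r.hold(seconds).
- r.solve_ik(position, orientation): joint angles nearest the present ones, or None.
- r.read_state(): the state.
- optics.get_image(name): name is "scene" or "top" or "wrist"; returns (picture, depth): 400x640x3 uint8, red, green, blue; 400x640 float32, m along the optical axis (not along the pixel's ray), 0 where there is no reading.
- optics.camera_model(name): a dict with "K" (3x3 intrinsics, pixels), "R" (3x3) and "t" (3): a world point X has camera coordinates R X + t; the wrist camera has in their place "tool_from_camera" (4x4, takes a point from camera to tool coordinates, whose origin is the TCP and whose axes are the flange's). Camera axes: x right, y down, z forward; pixel columns grow to the right and rows downward; lengths in m; the calibration is good to about 2 mm. The wrist camera is an equidistant fisheye: a pixel r from the principal point sees the ray r / f radians off the axis. A picture is of the moment at which its call begins: read the wrist's pose just before it. camera_model takes no time and is no camera call.
A pose or a line that the arm cannot do raises r.PlanningError and nothing moves.
- r.finish_job(): hands the job in; it is judged then, once.
The state is a dict: "time_s": time; "joint_positions": joint angles; "dq": joint speeds; "tau": joint torques, N m; "eef_pos": TCP position; "eef_rot": TCP orientation; "contact_force": force on the tool from outside, world axes, zero at the start; "torque": the same for the moment, N m; "grip_width": finger opening in m; "grip_force": force on a finger pad.
Only numpy, scipy, OpenCV 4.12 (cv2) and the standard library are available. Lean on these libraries where they do the work, as an engineer would, in place of code of your own. Each camera call takes 0.05 s, during which the arm holds its last target. There are 200 camera calls.

### The job

Lay the sommelier's tray for tonight's tasting: put each of the four tools fully home in the holder on the round tray that is made for it - the corkscrew standing in the wide low dish, the steel-crowned stopper upright with its cork up in the egg-cup, the brass drip collar over the peg and flat on its foot, and the foil cutter flat and lengthwise in the oblong pocket. Leave the two tasting glasses where they stand.

Things in the scene. Friction and masses are not known exactly. Their poses are not given: they have to be found in the camera images.
- corkscrew: Chrome wing corkscrew, 125 mm tall, stiff, 0.19 kg, standing on its bell (diameter 44 mm), arms folded down. Origin: centre of the underside, z up. An olive-wood bar, 14 mm thick, 70 mm long along y, lies 119 mm above the origin: pinch it along x from above. The arms reach 33 mm either way along y, 10 to 82 mm above the origin.
- stopper: Bottle stopper with a round steel crown, 56 mm tall, 31 mm across, 0.06 kg, standing on its crown with the cork up. Origin: centre of the underside, z up. The cork, 20 mm in diameter, is the part from 34 to 56 mm above the origin: grip it there.
- collar: Brass drip collar, a plain ring lying flat: outer diameter 44 mm, bore 28 mm, 12 mm high, 0.045 kg. Origin: centre of the underside, z up. Grip it across the outside.
- cutter: Black foil cutter lying flat: 46 mm long (its y axis), about 33 mm wide (x), 14 mm high, 0.03 kg. Origin: centre of the underside, z up. Grip it across its width, along x.
- corkscrew_dish: Holder for the corkscrew, fixed on the round cork-lined tray: a low, mid-brown wooden dish 74 mm across with a green felt floor. Origin: centre of its underside (6.5 mm above the table), z up. Felt 6 mm, rim 16 mm above the origin; opening 55 mm wide at the felt, 63 mm at the rim. The corkscrew's bell stands on the felt, its arms pass over the rim.
- stopper_cup: Holder for the stopper, fixed on the tray: a pale wooden egg-cup 60 mm across at the rim. Origin: centre of its underside (6.5 mm above the table), z up. Floor 6 mm, rim 26 mm above the origin; opening 37 mm wide at the floor, 50 mm at the rim. The stopper stands in it on its crown, cork up. The tray is 234 mm across, its lip 17 mm high.
- collar_peg: Holder for the collar, fixed on the tray: a round wooden foot, 62 mm across, with a pale upright peg in its middle. Origin: centre of its underside (6.5 mm above the table), z up. Top of the foot 8 mm, tip of the peg 42 mm above the origin; peg 18 mm thick at the foot, 13 mm near its rounded top. The collar lies flat on the foot, round the peg.
- cutter_tray: Holder for the cutter, fixed on the tray: a pale block, 62 x 76 mm (x, y), with a green-floored pocket lengthwise along y. Origin: centre of its underside (6.5 mm above the table), z up. Pocket floor 6 mm, walls 14 mm above the origin; pocket 44 x 57 mm at its floor, 50 x 63 mm at the top; each long wall has a 35 mm gap in its middle for the fingers. Either way round.
- glass_a: Clear tasting glass, 155 mm tall, 64 mm across, at the left of the table. Origin: centre of its foot. Stays where it is.
- glass_b: Tasting glass with a little red in it, 155 mm tall, 64 mm across, beside the first. Origin: centre of its foot. Stays where it is.
Things that resemble listed ones, but are neither listed nor needed, are in the scene too. There is more than one size of the stopper; the one meant has the size given above.

How it is judged:
At the end, for the whole second after the job is handed in: All four tools rest, released, in their own holders: corkscrew upright (within 12 mm, under 4 mm above the felt), stopper cork up (12 mm, 6 mm, lean under 0.3 rad), collar flat round the peg (12 mm, 4 mm), cutter flat (15 mm, 4 mm) and lengthwise within 0.45 rad (horizontal distance between corkscrew and corkscrew_dish below 0.012 m and z of corkscrew in the frame of corkscrew_dish between 0.002 and 0.01 m and angle between corkscrew's own z axis and vertical below 0.12 rad and linear speed of each of corkscrew, stopper, collar, cutter below 0.02 m/s and horizontal distance between stopper and stopper_cup below 0.012 m and z of stopper in the frame of stopper_cup between 0.002 and 0.012 m and angle between stopper's own z axis and vertical below 0.3 rad and horizontal distance between collar and collar_peg below 0.012 m and z of collar in the frame of collar_peg between 0.002 and 0.012 m and angle between each of collar, cutter's own z axis and vertical below 0.15 rad and horizontal distance between cutter and cutter_tray below 0.015 m and z of cutter in the frame of cutter_tray between 0.002 and 0.01 m and angle between the y axis of cutter and the y axis of cutter_tray, either way round below 0.45 rad); the robot touches nothing.
It fails at once if a tasting glass is pushed aside or knocked over (distance of glass_a from where it was at the start of the episode above 0.03 m or angle between glass_a's own z axis and vertical above 0.35 rad).
It fails at once if a tasting glass is pushed aside or knocked over (distance of glass_b from where it was at the start of the episode above 0.03 m or angle between glass_b's own z axis and vertical above 0.35 rad).
It also fails if it takes over 120 s, if anything falls off the work surface, if the arm or the gripper's body presses on something with over 40 N, if the wrist force passes 120 N, or if a joint passes its speed limit or range.

## Working session

There is one attempt and no reset: what is moved stays moved. The work goes in short steps, each a Python script; the robot and the scene stay as the last script left them, time stands still between calls to the robot, and variables do not carry over. Pictures are saved under pics/ and viewed, at most 14 in all, crops included, and the job is handed in when it is done.

```bash
mkdir -p pics
python3 - <<'E'
from workcell import r, command_gripper, optics
import cv2, numpy as np
for n in ["scene","top"]:
    p,d=optics.get_image(n); cv2.imwrite(f"pics/{n}0.png",p[:,:,::-1]); np.save(f"{n}0.npy",d); np.save(f"{n}0p.npy",p)
    m=optics.camera_model(n); print(n,m, d.min(),d.max())
print(optics.camera_model("wrist")); print(r.read_state())
E
```

```text
scene {'K': array([[497.46082489,   0.        , 326.5783155 ],
       [  0.        , 497.46082489, 202.92043117],
       [  0.        ,   0.        ,   1.        ]]), 'R': array([[ 0.85311745, -0.52126418,  0.02177759],
       [-0.3207829 , -0.55700802, -0.76605509],
       [ 0.41144737,  0.64654909, -0.6424059 ]]), 't': array([-0.37931865,  0.13852664,  1.35020829])} 0.0 3.9999814
top {'K': array([[454.83987399,   0.        , 325.91246098],
       [  0.        , 454.83987399, 196.82905569],
       [  0.        ,   0.        ,   1.        ]]), 'R': array([[ 0.02122314, -0.99963508, -0.01671173],
       [-0.98804196, -0.01841782, -0.15308124],
       [ 0.15271759,  0.01976075, -0.98807229]]), 't': array([-0.02586822,  0.40774425,  1.30216785])} 0.0 2.4665432
{'K': array([[309.70691629,   0.        , 319.35675824],
       [  0.        , 309.70691629, 194.97984899],
       [  0.        ,   0.        ,   1.        ]]), 'tool_from_camera': array([[-4.05966082e-04, -9.60423509e-01, -2.78543567e-01,
         7.10300875e-02],
       [ 9.99998790e-01,  2.83514396e-05, -1.55521445e-03,
       
[... 186 characters left out ...]
]])}
{'time_s': 0.1, 'joint_positions': array([ 1.01797691e+00,  3.42637348e-01,  1.52491029e+00,  3.85431735e-06,
        1.27536959e+00, -1.45993024e-01]), 'dq': array([ 0.00053227, -0.00137354, -0.00156064,  0.00162888, -0.00084171,
       -0.00068386]), 'tau': array([ 1.02161681e-03, -4.34445620e+01, -2.46491629e+01, -3.56592409e-04,
        4.60720039e-03, -1.04229269e-05]), 'eef_pos': array([0.20755159, 0.48189437, 0.25570748]), 'eef_rot': array([ 2.02013833e-01,  9.79382445e-01, -6.21642635e-04, -2.28460903e-04]), 'contact_force': array([0.57987191, 0.2627474 , 0.38496984]), 'torque': array([-0.01507999,  0.02840386, -0.03787871]), 'grip_force': 0.0, 'grip_width': 0.08512592293425923}
```

View pics/scene0.png

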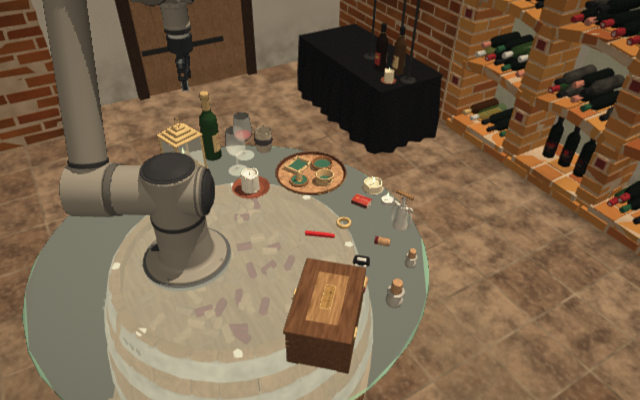

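View pics/top0.png

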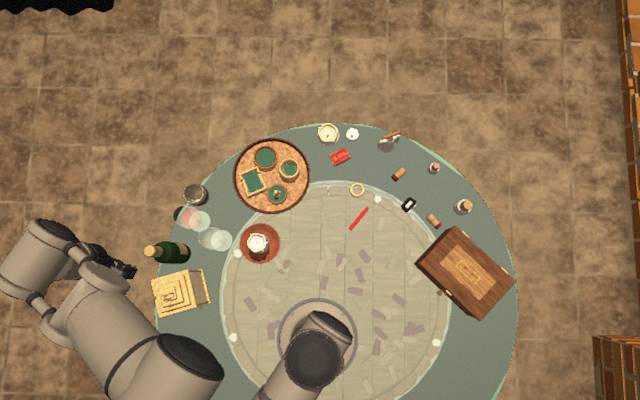

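The scene view shows the tray at (311,173), the ring at (344,222), a black cutter at (361,261) and the corkscrew at (402,213). There are two stoppers, at (411,258) and (396,292), and a red lookalike at (361,201). The top view shows the tray at (272,176), with the holders at about (265,157), (289,168), (277,194) and (251,181). The next image is an enlarged crop.

Run:
```python
import cv2, numpy as np
t=cv2.imread("pics/top0.png"); s=cv2.imread("pics/scene0.png")
a=cv2.resize(t[120:225,225:325],(400,420),interpolation=3)
b=cv2.resize(t[115:220,320:480],(640,420),interpolation=3)
c=cv2.resize(s[140:205,260:360],(400,260),interpolation=3)
e=cv2.resize(s[165:315,320:430],(400,545),interpolation=3)
m=np.zeros((600,800,3),np.uint8)
m[:300,:286]=cv2.resize(a,(286,300)); m[:300,290:290+457]=cv2.resize(b,(457,300))
m[302:302+260,:400]=c; m[302:600,402:402+219]=cv2.resize(e,(219,298))
cv2.imwrite("pics/crop1.png",m)
```

```text
(no output)
```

View pics/crop1.png

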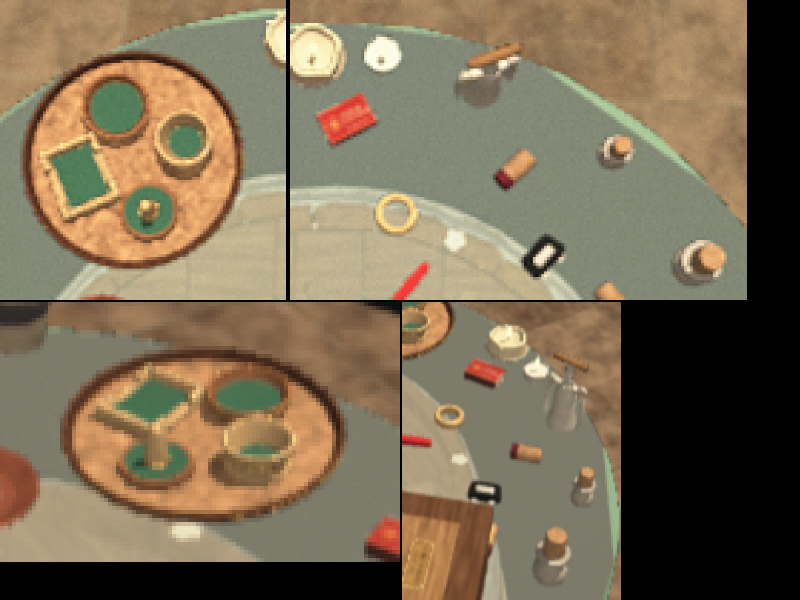

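The crop shows the dish at top (265.6,157), the egg-cup at (289,169), the peg foot at (277,194) and the pocket at (252,181). The left stopper at top (435,167) has a crown about 11.5 px wide, or 31 mm, so it's the one meant; the right one is about 48 mm. The capsule, the red cutter-like box and the other corks are lookalikes.

```bash
cat > h.py <<'E'
import numpy as np, cv2
from workcell import r, command_gripper, optics
from scipy.spatial.transform import Rotation as Ro
def cast(m,uv,z):
    uv=np.atleast_2d(uv).astype(float); d=np.c_[(uv-m["K"][:2,2])/m["K"][0,0],np.ones(len(uv))]@m["R"]
    c=-m["R"].T@m["t"]; return c+d*((z-c[2])/d[:,2])[:,None]
def castw(st,uv,z):
    m=optics.camera_model("wrist"); uv=np.atleast_2d(uv).astype(float)
    p=(uv-m["K"][:2,2])/m["K"][0,0]; th=np.linalg.norm(p,axis=1)+1e-9
    d=np.c_[p*(np.sin(th)/th)[:,None],np.cos(th)]
    A=Ro.from_quat(st["eef_rot"]).as_matrix(); T=m["tool_from_camera"]
    d=d@(A@T[:3,:3]).T; c=st["eef_pos"]+A@T[:3,3]
    return c+d*((z-c[2])/d[:,2])[:,None]
def down(yaw):
    "tool pointing down, finger closing line at world angle yaw"
    y=np.array([np.cos(yaw),np.sin(yaw),0]); z=np.array([0,0,-1.])
    return Ro.from_matrix(np.c_[np.cross(y,z),y,z]).as_quat()
def blob(mask):
    n,l,s,c=cv2.connectedComponentsWithStats(mask.astype(np.uint8)); 
    k=1+np.argmax(s[1:,4]); return l==k
E
python3 - <<'E'
from h import *
p=np.load("top0p.npy"); dep=np.load("top0.npy"); m=optics.camera_model("top")
hsv=cv2.cvtColor(p,cv2.COLOR_RGB2HSV); H,S,V=[hsv[...,i].astype(int) for i in range(3)]
u,v=np.meshgrid(np.arange(640),np.arange(400))
P=(np.stack([(u-m["K"][0,2])/m["K"][0,0]*dep,(v-m["K"][1,2])/m["K"][0,0]*dep,dep],-1)-m["t"])@m["R"]
Z=P[...,2]
for n,(a,b) in dict(dish=(265,157),foot=(273,197),pock=(251,181),table=(330,150),bell=(388,143),cork=(435,167),collar=(351,192),cutter=(408,205)).items():
    print(n,p[b,a],hsv[b,a],P[b,a].round(4))
def win(x0,x1,y0,y1): 
    w=np.zeros((400,640),bool); w[y0:y1,x0:x1]=1; return w
green=(H>60)&(H<90)&(S>95)
def show(n,mask,z):
    b=blob(mask); c=cv2.findContours(b.astype(np.uint8),0,1)[0][0]
    q=cast(m,c.reshape(-1,2),z)[:,:2]; (cx,cy),(w,h),a=cv2.minAreaRect((q*1000).astype(np.float32))
    e,er=cv2.minEnclosingCircle((q*1000).astype(np.float32))
    cen=cast(m,[u[b].mean(),v[b].mean()],z)[0,:2]
    print(n,b.sum(),"cen",cen.round(4),"rect",round(cx,1),round(cy,1),round(w,1),round(h,1),round(a,1),"circ",np.round(e,1),round(er,1),"Zmed",np.median(Z[b]).round(4))
show("dish",green&win(250,279,143,172),.0125)
show("pock",green&win(237,266,165,200),.0125)
show("foot",green&win(264,290,183,206),.0145)
show("cupfloor",green&win(280,300,157,182),.0125)
show("cuprim",(Z>.025)&win(276,303,155,184)&(V>120),.0325)
show("peg",(Z>.025)&win(264,290,183,206),.048)
show("bar",(Z>.09)&win(370,410,122,155),.126)
show("cork",(Z>.03)&win(424,446,157,178),.056)
show("bigcork",(Z>.04)&win(450,480,195,220),.08)
show("collar",(H>10)&(H<30)&(S>110)&win(345,370,180,198),.012)
show("cutter",(V<70)&win(398,418,195,216),.014)
print("glass tops",[P[b,a].round(3) for a,b in ((213,238),(193,217))])
for n,w in dict(g=win(170,235,200,252),).items():
    k=(Z>.06)&w; print(k.sum(), P[k].min(0),P[k].max(0))
E
```

```text
dish [ 82 126  90] [ 65  89 126] [0.5301 0.1697 0.0093]
foot [ 83 131  94] [ 67  93 131] [ 0.2046 -0.0441  1.3486]
pock [ 83 125  91] [ 66  86 125] [0.4543 0.2076 0.0159]
table [131 139 122] [ 44  31 139] [ 0.5583 -0.0265 -0.0022]
bell [119 110  94] [ 19  54 119] [ 0.5633 -0.1948  0.0689]
cork [234 172 113] [ 15 132 234] [ 0.4972 -0.3317  0.0575]
collar [246 210 128] [ 21 122 246] [ 0.4264 -0.0916  0.0163]
cutter [248 236 210] [ 21  39 248] [ 0.3916 -0.261   0.0093]
dish 9 cen [0.5086 0.1593] rect 509.1 158.4 4.2 26.9 28.3 circ [511.  159.4] 13.4 Zmed 0.013
pock 10 cen [0.457  0.2243] rect 457.7 224.9 26.2 2.7 28.6 circ [457.7 224.9] 13.2 Zmed 0.012
foot 8 cen [0.4025 0.1171] rect 402.5 116.9 3.6 17.2 38.6 circ [403.2 117.4] 8.6 Zmed 0.0145
cupfloor 4 cen [0.4931 0.0811] rect 493.9 81.8 6.1 3.0 1.0 circ [493.8  81.8] 3.4 Zmed 0.0122
cuprim 120 cen [0.4946 0.0963] rect 493.7 96.3 57.5 56.8 45.8 circ [495.3  96.5] 31.2 Zmed 0.0309
peg 28 cen [0.4165 0.1284] rect 415.6 128.6 14.8 14.6 2.1 circ [415.7 128.5] 8.6 Zmed 0.0409
bar 95 cen [ 0.5731 -0.1958] rect 571.5 -197.0 18.0 54.9 19.9 circ [ 573.2 -196.4] 27.6 Zmed 0.1227
cork 83 cen [ 0.4979 -0.3292] rect 498.1 -328.9 27.3 29.1 27.8 circ [ 497.7 -329.1] 15.0 Zmed 0.041
bigcork 183 cen [ 0.3826 -0.4048] rect 382.6 -403.8 38.8 42.5 45.3 circ [ 380.  -405.3] 23.0 Zmed 0.0575
collar 75 cen [ 0.4335 -0.1081] rect 435.0 -108.0 39.3 38.7 0.8 circ [ 434.4 -108.9] 20.9 Zmed 0.0112
cutter 80 cen [ 0.3931 -0.2599] rect 393.9 -260.2 24.8 42.5 45.7 circ [ 392.3 -261.9] 22.0 Zmed 0.0137
glass tops [array([0.279, 0.299, 0.063]), array([0.329, 0.334, 0.145])]
1166 [ 0.2045535  -0.04408083  0.06001589] [0.38775835 0.40068874 1.34862166]
```

Heights and sizes agree with the given dimensions. Next I move up clear of the bottle and take wrist views over the tray and the tools.

Run:
```python
from h import *
import pickle
s=r.read_state(); r.move_straight(s["eef_pos"]+[0,0,.2],speed=.3)
out=[]
# view points radial, camera on the base side
for x,y,z in [(.44,.13,.42),(.44,.13,.30),(.47,-.17,.30),(.43,-.29,.28)]:
    q=down(np.arctan2(y,x)+np.pi/2); r.reach([x,y,z],q); r.hold(.2)
    st=r.read_state(); p,d=optics.get_image("wrist"); out.append((st,p,d)); print(st["time_s"],st["eef_pos"].round(4),st["joint_positions"].round(2))
pickle.dump(out,open("w1.pkl","wb"))
m=np.vstack([np.hstack([cv2.resize(out[i][1],(400,250)) for i in (1,)]+[cv2.resize(out[2][1],(400,250))]),np.hstack([cv2.resize(out[3][1],(400,250)),cv2.resize(out[0][1],(400,250))])])
cv2.imwrite("pics/w1.png",m[:,:,::-1])
```

```text
2.675 [0.4399 0.1307 0.42  ] [ 0.12  0.14  1.35  0.    1.65 -1.74]
3.475 [0.441  0.1302 0.3019] [ 0.12  0.18  1.61 -0.    1.34 -1.74]
4.8833 [ 0.4703 -0.1689  0.3002] [-0.5   0.26  1.51  0.    1.36 -1.72]
5.7083 [ 0.4306 -0.289   0.2804] [-0.74  0.31  1.5   0.    1.33 -1.72]
```

View pics/w1.png

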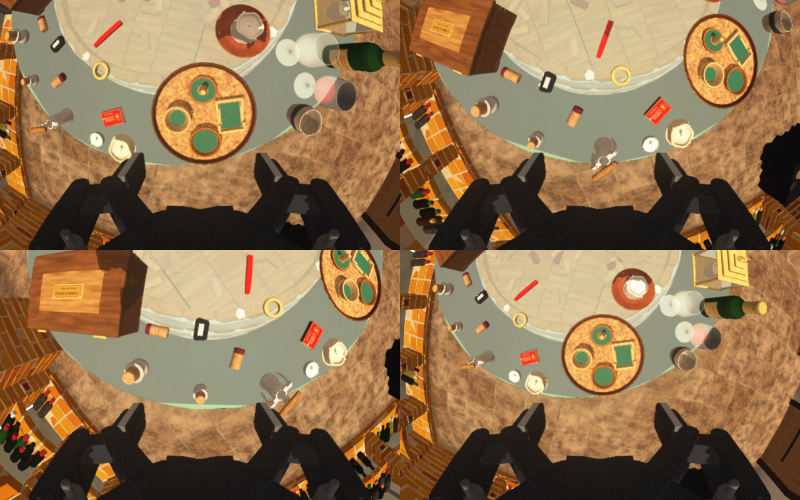

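The wrist frames show all four holders and all the tools. In frame 1 (full resolution) the dish is at (330,224), the cup at (285,187), the foot at (323,144) and the pocket at (366,181). Frames 2 and 3 have the cutter, collar, bar and stopper. I'll refine the poses from these frames.

```bash
cat > meas.py <<'E'
from h import *
def fields(st,p,d):
    hsv=cv2.cvtColor(p,cv2.COLOR_RGB2HSV).astype(int)
    u,v=np.meshgrid(np.arange(640),np.arange(400)); uv=np.c_[u.ravel(),v.ravel()]
    m=optics.camera_model("wrist"); q=(uv-m["K"][:2,2])/m["K"][0,0]; th=np.linalg.norm(q,axis=1)+1e-9
    ray=np.c_[q*(np.tan(np.minimum(th,1.5))/th)[:,None],np.ones(len(q))]*d.ravel()[:,None]
    T=m["tool_from_camera"]; A=Ro.from_quat(st["eef_rot"]).as_matrix()
    P=((ray@T[:3,:3].T+T[:3,3])@A.T+st["eef_pos"]).reshape(400,640,3)
    return hsv[...,0],hsv[...,1],hsv[...,2],P
def near(P,xy,rad): return np.hypot(P[...,0]-xy[0],P[...,1]-xy[1])<rad
def show(n,st,mask,z,P):
    if not mask.any(): print(n,"none"); return
    b=blob(mask); c=max(cv2.findContours(b.astype(np.uint8),0,1)[0],key=len)
    q=(castw(st,c.reshape(-1,2),z)[:,:2]*1000).astype(np.float32); (cx,cy),wh,a=cv2.minAreaRect(q)
    e,er=cv2.minEnclosingCircle(q); v,u=np.nonzero(b); bx=cv2.boxPoints(((cx,cy),wh,a))
    L=max((bx[1]-bx[0],bx[2]-bx[1]),key=np.linalg.norm); cen=castw(st,np.c_[u,v],z)[:,:2].mean(0)*1000
    print(n,b.sum(),"cen",cen.round(1),"rect",np.round((cx,cy),1),np.round(wh,1),"long",round(float(np.degrees(np.arctan2(L[1],L[0]))),1),"circ",np.round(e,1),round(er,1),"Z",np.median(P[b][:,2]).round(4))
E
python3 - <<'E'
from meas import *
import pickle
o=pickle.load(open("w1.pkl","rb"))
for i,(st,p,d) in enumerate(o):
    H,S,V,P=fields(st,p,d); Z=P[...,2]; g=(H>55)&(H<95)&(S>75); print("frame",i)
    if i<2:
        show("dish",st,g&near(P,(.53,.165),.04),.0125,P); show("pock",st,g&near(P,(.454,.2076),.04),.0125,P)
        show("foot",st,g&near(P,(.415,.128),.035),.0145,P); show("peg",st,(Z>.03)&near(P,(.415,.128),.03),.048,P)
        show("cup",st,(Z>.025)&near(P,(.494,.096),.04),.0325,P)
    else:
        show("bar",st,(Z>.108)&near(P,(.573,-.196),.05),.126,P)
        show("cork",st,(Z>.048)&near(P,(.498,-.329),.03),.056,P)
        show("crown",st,(Z>.008)&near(P,(.498,-.329),.03),.02,P)
        show("collar",st,(H>10)&(H<35)&(S>90)&near(P,(.4335,-.1085),.035),.010,P)
        show("cutter",st,(V<75)&near(P,(.393,-.26),.04),.014,P)
E
```

```text
frame 0
dish 564 cen [527.9 168.3] rect [528.  168.4] [48.3 48.5] long -17.9 circ [527.7 167.9] 25.0 Z 0.0138
pock 626 cen [453.6 203.6] rect [454.3 203.7] [52.2 39. ] long 24.6 circ [453.6 203.2] 31.1 Z 0.0138
foot 320 cen [419.4 128.4] rect [418.5 129.4] [44.5 44.5] long 61.6 circ [418.5 129.1] 23.1 Z 0.0159
peg 15969 cen [887.2 300.4] rect [874.1 322.8] [358.1 656.4] long -76.0 circ [964.9 346.7] 335.3 Z 0.4884
cup 1231 cen [1061.4 -146. ] rect [1096.5 -149.3] [152.  364.1] long -38.9 circ [1104.2 -139.8] 192.5 Z 0.469
frame 1
dish 929 cen [527.7 168.3] rect [527.9 168.2] [49.9 50.4] long -89.1 circ [528.3 168.4] 25.7 Z 0.0138
pock 1055 cen [453.6 203.6] rect [453.8 203.9] [53.1 39.8] long 23.9 circ [453.5 203.9] 31.5 Z 0.0138
foot 615 cen [418.8 129. ] rect [417.8 129.8] [46.6 46.1] long 16.5 circ [418.2 129.7] 24.1 Z 0.016
peg 15870 cen [766.  258.2] rect [754.5 274.2] [275.8 502.8] long -76.5 circ [836.5 295.3] 255.7 Z 0.3703
cup 1311 cen [902.7 -86.9] rect [931.3 -90.3] [118.1 284.3] long -38.8 circ [936.1 -84.3] 150.8 Z 0.3507
frame 2
bar 530 cen [ 570.1 -196.2] rect [ 569.7 
[... 350 characters left out ...]
63.7 circ [ 434.1 -109.1] 23.0 Z 0.0125
cutter 394 cen [ 393.9 -258.5] rect [ 393.8 -259.6] [27.5 43.9] long -42.4 circ [ 393.2 -260.7] 22.6 Z 0.015
frame 3
bar 545 cen [ 568.6 -198.3] rect [ 566.7 -198.9] [21.2 52.8] long -70.7 circ [ 570.  -197.8] 26.8 Z 0.1234
cork 194 cen [ 499.8 -334.7] rect [ 500.4 -335.1] [17. 20.] long -33.8 circ [ 500.  -334.6] 10.6 Z 0.057
crown 594 cen [ 503.3 -336.5] rect [ 504.3 -336.9] [30.6 46.1] long -34.6 circ [ 503.9 -337.5] 23.0 Z 0.0359
collar 614 cen [ 433.6 -109.7] rect [ 434.4 -109.6] [46.  42.4] long 60.0 circ [ 433.2 -109.4] 23.6 Z 0.0121
cutter 14018 cen [ 741.2 -478. ] rect [ 729.8 -483. ] [433.1 247.6] long 56.1 circ [ 755.8 -498.7] 221.1 Z 0.3497
```

Run:
```python
from meas import *
import pickle
o=pickle.load(open("w1.pkl","rb"))
for i,(st,p,d) in enumerate(o):
    H,S,V,P=fields(st,p,d); Z=P[...,2]; ok=(Z<.16); print("frame",i)
    if i<2:
        show("peg",st,ok&(Z>.035)&near(P,(.418,.129),.03),.046,P)
        show("cup",st,ok&(Z>.025)&near(P,(.494,.096),.04),.0325,P)
        g=(H>55)&(H<95)&(S>75); show("cupfloor",st,g&near(P,(.494,.096),.025),.0125,P)
    else:
        show("bar",st,ok&(Z>.08)&(H<22)&(S>90)&near(P,(.573,-.196),.07),.119,P)
        show("corkscrew",st,ok&(Z>.02)&near(P,(.573,-.196),.07),.119,P)
        show("cutter",st,ok&(V<75)&near(P,(.393,-.26),.04),.014,P)
        uv=(330,275) if i==2 else (460,240)
        c=p[uv[1]-50:uv[1]+50,uv[0]-50:uv[0]+50]; cv2.imwrite(f"c{i}.png",cv2.resize(c,(390,390))[:,:,::-1])
cv2.imwrite("pics/c.png",np.hstack([cv2.imread("c2.png"),cv2.imread("c3.png")]))
```

```text
frame 0
peg 61 cen [416.7 128.9] rect [416.6 129. ] [12.5 13.6] long -28.8 circ [417.4 129.6] 7.7 Z 0.0462
cup 420 cen [493.4  93.4] rect [492.   94.1] [58.5 57.6] long 16.0 circ [491.8  93.9] 30.6 Z 0.0325
cupfloor 223 cen [492.8  93.5] rect [492.8  93.4] [28.5 29.1] long -28.5 circ [492.9  93.7] 15.1 Z 0.0139
frame 1
peg 116 cen [416.7 129.1] rect [416.5 129. ] [13.5 13.4] long 16.6 circ [416.7 129.2] 7.7 Z 0.046
cup 670 cen [493.5  93.8] rect [491.9  94. ] [58.7 57.2] long 15.7 circ [492.   94.2] 30.1 Z 0.0324
cupfloor 387 cen [492.5  94. ] rect [492.8  94.3] [29.9 30.6] long -73.8 circ [492.7  94.2] 15.7 Z 0.0141
frame 2
bar 523 cen [ 574.2 -197.5] rect [ 573.  -198.8] [20.1 56.5] long -64.0 circ [ 576.6 -197. ] 28.4 Z 0.1239
corkscrew 1778 cen [ 551.5 -190.8] rect [ 554.4 -191. ] [46.8 81.6] long -17.4 circ [ 553.3 -194.3] 44.5 Z 0.078
cutter 394 cen [ 393.9 -258.5] rect [ 393.8 -259.6] [27.5 43.9] long -42.4 circ [ 393.2 -260.7] 22.6 Z 0.015
frame 3
bar 526 cen [ 574.  -196.9] rect [ 570.  -197.7] [26.3 53.5] long -74.9 circ [ 575.1 -196.4] 27.5 Z 0.1235
corkscrew 1950 cen [ 545.9 -204.6] rect [ 545.  -205.2] [77.9 55.4] long 17.6 circ [ 548.5 -207.9] 42.2 Z 0.0771
cutter 424 cen [ 393.3 -260.8] rect [ 393.5 -261. ] [25.5 42.4] long -42.7 circ [ 392.9 -262.1] 22.0 Z 0.015
```

View pics/c.png

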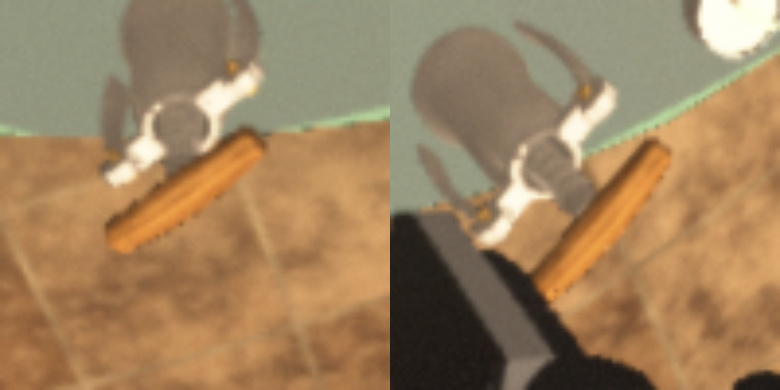

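The crop shows the whole bar in frame 2, from about (115,240) to (260,140) in the crop, while frame 3 is partly hidden by a finger. I'll take one look from straight above and then grasp.

```bash
cat >> h.py <<'E'
def shot(x,y,z,yaw,name=None):
    r.reach([x,y,z],down(yaw)); r.hold(.2); st=r.read_state(); p,d=optics.get_image("wrist")
    if name: cv2.imwrite(f"pics/{name}.png",p[:,:,::-1])
    return st,p,d
E
python3 - <<'E'
from meas import *
st,p,d=shot(.572,-.197,.30,np.radians(25),"bar")
H,S,V,P=fields(st,p,d); Z=P[...,2]; ok=Z<.16
mk=ok&(Z>.10)&near(P,(.573,-.196),.06); show("bar",st,mk,.122,P); b=blob(mk&(H<22)&(S>90)); q=P[b]; 
c=q[:,:2]-q[:,:2].mean(0); w,v=np.linalg.eigh(c.T@c); L=v[:,1]; t=c@L; print("pca",q.mean(0).round(4),np.degrees(np.arctan2(*L[::-1])).round(1),t.min(),t.max(),[q[(t>a)&(t<a+.01),2].mean().round(4) for a in (-.03,-.02,-.01,0,.01,.02)])
show("all",st,ok&(Z>.02)&near(P,(.573,-.196),.06),.06,P)
print(st["eef_pos"],st["joint_positions"].round(2))
E
```

```text
bar 702 cen [ 573.6 -196.6] rect [ 573.9 -197.2] [14.5 55.7] long -71.4 circ [ 573.4 -197.4] 27.9 Z 0.1242
pca [ 0.5734 -0.1961  0.1241] 109.3 -0.028860622481993167 0.026363821687382633 [np.float64(0.1233), np.float64(0.1242), np.float64(0.1247), np.float64(0.1246), np.float64(0.1238), np.float64(0.123)]
all 1189 cen [ 575.4 -200.8] rect [ 576.8 -203.2] [33.  82.9] long -64.4 circ [ 575.5 -203.8] 41.7 Z 0.1224
[ 0.57124947 -0.19789514  0.30017007] [-0.46  0.47  1.21 -0.    1.46 -0.9 ]
```

View pics/bar.png

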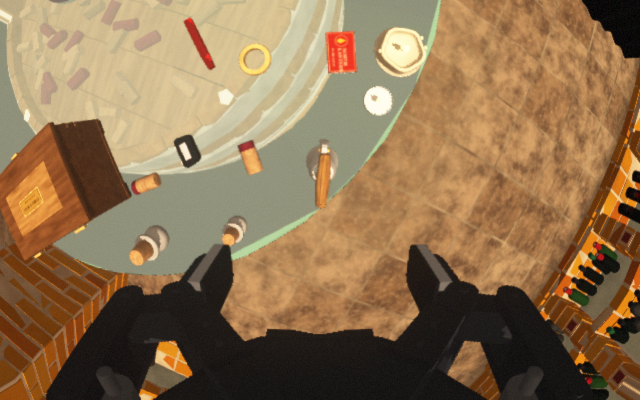

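The bar is upright and level at (322,173), centred at (573.5, -197) mm with its long axis at -71°. I'll grasp it along 19° and set it in the dish.

Run:
```python
from h import *
yaw=np.radians(19); x,y=.5735,-.197
command_gripper(.06); r.reach([x,y,.20],down(yaw)); r.move_straight([x,y,.125],speed=.1,max_force=8)
command_gripper(.0,40); s=r.read_state(); print(s["grip_width"],s["grip_force"],s["eef_pos"],s["time_s"])
r.move_straight([x,y,.26],speed=.15); print(r.read_state()["grip_width"],r.read_state()["contact_force"])
```

```text
0.013134471954155354 38.96710753440857 [ 0.57377695 -0.19712812  0.12547509] 9.0583
0.013105116318572706 [ 0.05995595  0.62536973 -0.99255457]
```

Run:
```python
from h import *
yaw=np.radians(55); x,y=.528,.1683
r.reach([x,y,.26],down(yaw)); r.move_straight([x,y,.17],speed=.15); r.hold(.2)
print(r.move_straight([x,y,.132],speed=.04,max_force=5)); s=r.read_state(); print(s["eef_pos"],s["contact_force"])
command_gripper(.05); r.hold(.3); r.move_straight([x,y,.26],speed=.2)
st,p,d=shot(.47,.14,.32,np.radians(105),"aft1"); print(st["time_s"])
```

```text
True
[0.52807926 0.16831096 0.13792417] [-1.10439256  0.16847497  5.62821038]
15.775
```

View pics/aft1.png

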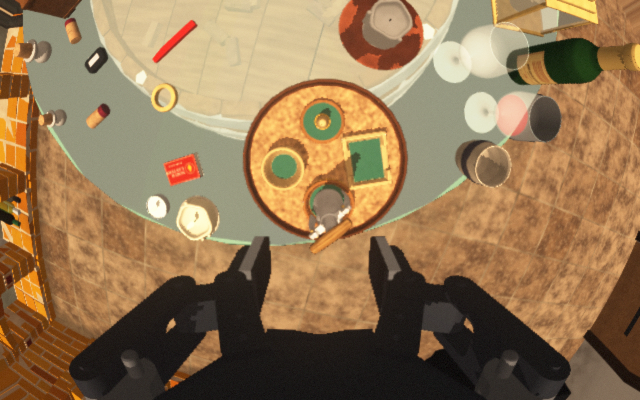

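The corkscrew stands in the dish at (328,205), at the expected height. The stopper is next.

Run:
```python
from h import *
yaw=np.radians(70); x,y=.4998,-.3343
command_gripper(.055); r.reach([x,y,.16],down(yaw)); print(r.move_straight([x,y,.060],speed=.1,max_force=6))
command_gripper(.0,30); s=r.read_state(); print(s["grip_width"],s["grip_force"],s["eef_pos"],s["time_s"])
z0=s["eef_pos"][2]; r.move_straight([x,y,.20],speed=.15); print(r.read_state()["grip_width"])
x,y=.4925,.094; yaw=np.radians(135)
r.reach([x,y,.20],down(yaw)); r.move_straight([x,y,.105],speed=.15); r.hold(.2)
print(r.move_straight([x,y,z0+.0125-.005],speed=.04,max_force=4)); s=r.read_state(); print(s["eef_pos"]-[0,0,z0],s["contact_force"],s["grip_width"])
```

```text
False
0.018270029234600024 29.541288183172583 [ 0.50009272 -0.33459903  0.06061678] 19.45
0.018113147571554265
True
[0.49227609 0.09402117 0.01247989] [-1.39275252 -0.08110864  4.8864517 ] 0.018183934716286928
```

Run:
```python
from h import *
command_gripper(.045); r.hold(.3); print(r.tip_extent)
s=r.read_state(); e=s["eef_pos"]; r.move_straight([e[0],e[1],.20],speed=.2)
r.reach([.434,-.1092,.15],down(np.radians(75)))
command_gripper(.06); print(r.tip_extent, r.read_state()["time_s"])
p,d=optics.get_image("wrist"); cv2.imwrite("pics/col.png",p[:,:,::-1])
st=r.read_state()
from meas import *
H,S,V,P=fields(st,p,d); show("collar",st,(P[...,2]<.03)&(H>10)&(H<35)&(S>90)&near(P,(.434,-.1092),.035),.012,P)
```

```text
0.025
0.025 26.475
collar 1368 cen [ 433.2 -108.6] rect [ 433.8 -108.7] [43.3 44.7] long -14.9 circ [ 433.4 -108.9] 23.1 Z 0.0125
```

View pics/col.png

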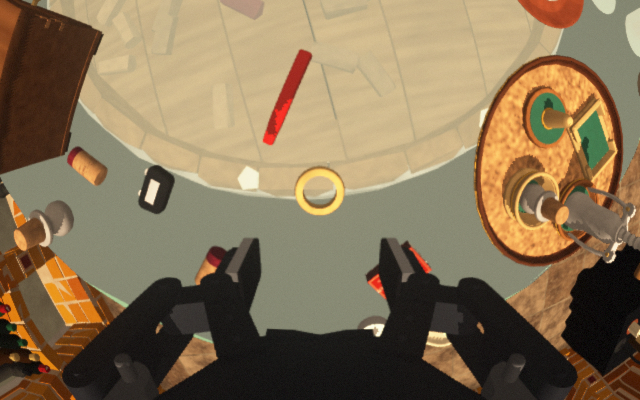

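The ring is at (320,190), which is (433.6, -108.8) mm with a 44 mm diameter. The stopper also shows upright in the cup at (540,205). Next I grip the collar and place it over the peg.

Run:
```python
from h import *
x,y=.4336,-.1088; q=down(np.radians(75))
print(r.move_straight([x,y,.05],q,speed=.12), r.move_straight([x,y,.025],q,speed=.05,max_force=5))
command_gripper(.0,25); s=r.read_state(); print(s["grip_width"],s["grip_force"],s["eef_pos"],s["time_s"])
z0=s["eef_pos"][2]; r.move_straight([x,y,.14],speed=.15); print(r.read_state()["grip_width"])
x,y=.4167,.129; r.reach([x,y,.14],down(np.radians(110))); r.move_straight([x,y,z0+.055],speed=.12); r.hold(.2)
print(r.move_straight([x,y,z0+.0145-.004],speed=.05,max_force=4)); s=r.read_state(); print(s["eef_pos"]-[0,0,z0],s["contact_force"],s["grip_width"])
```

```text
False False
0.04117990533159242 25.0178783989395 [ 0.43374766 -0.10890038  0.02540962] 28.4583
0.04131388317700626
True
[0.41633188 0.12893638 0.01443437] [0.21357763 0.34289947 3.9397858 ] 0.04099071338749851
```

Run:
```python
from meas import *
command_gripper(.055); r.hold(.2); r.move_straight([.4167,.129,.17],speed=.15)
st,p,d=shot(.3937,-.2602,.15,np.radians(47.5),"cut"); print(st["time_s"])
H,S,V,P=fields(st,p,d); k=(P[...,2]<.04)&near(P,(.3937,-.26),.04)
show("cutter",st,k&(V<75),.012,P); show("cutterZ",st,k&(P[...,2]>.007),.012,P)
```

```text
35.0833
cutter 1019 cen [ 392.5 -259.6] rect [ 393.2 -259.9] [26.2 44.8] long -43.2 circ [ 391.8 -261.7] 23.3 Z 0.0149
cutterZ 1609 cen [ 392.2 -260.8] rect [ 391.6 -262. ] [30.7 45.7] long -41.7 circ [ 392.1 -261.6] 24.0 Z 0.015
```

View pics/cut.png

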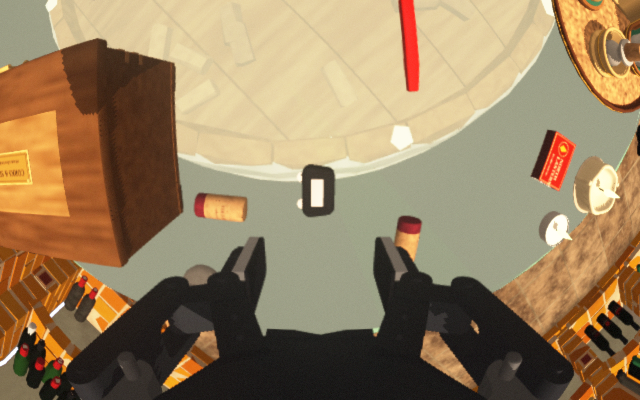

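The cutter is at (317,191) with its long axis at -42.5°, and the corks beside it are clear of the fingers. The gripper body over the pocket would overlap the corkscrew's bar as it now points. So I'll first turn the corkscrew in its dish to put its bar along 64°, away from the pocket.

Run:
```python
from meas import *
x,y=.5281,.1683; q=down(np.radians(55))
command_gripper(.06); r.reach([x,y,.24],q); r.move_straight([x,y,.138],speed=.12,max_force=8)
command_gripper(0,40); s=r.read_state(); z0=s["eef_pos"][2]; print(s["grip_width"],z0)
r.move_straight([x,y,z0+.03],speed=.1); q=down(np.radians(-26)); r.reach([x,y,z0+.03],q); x=.528
r.hold(.2); print(r.move_straight([x,y,z0-.005],q,speed=.04,max_force=5)); s=r.read_state(); print(s["eef_pos"],z0,s["joint_positions"].round(2))
command_gripper(.05); r.hold(.3); r.move_straight([x,y,.26],speed=.2)
st,p,d=shot(.46,.14,.32,np.radians(105),"aft2"); print(st["time_s"])
H,S,V,P=fields(st,p,d); Z=P[...,2]
show("bar",st,(Z<.16)&(Z>.115)&near(P,(.528,.168),.05),.135,P)
show("cork",st,(Z<.09)&(Z>.06)&near(P,(.4925,.094),.02),.0685,P)
show("collar",st,(H>10)&(H<35)&(S>90)&(Z<.035)&(Z>.02)&near(P,(.4167,.129),.03),.0265,P)
```

```text
0.012864656757408702 0.13850673152015225
True
[0.52784254 0.16831344 0.138528  ] 0.13850673152015225 [0.17 0.51 1.6  0.   1.03 0.62]
44.8583
bar 567 cen [525.3 167.4] rect [525.1 168.8] [56.5 17.3] long 62.2 circ [525.9 168.3] 28.3 Z 0.1364
cork 192 cen [492.   95.6] rect [491.6  95.4] [18.7 19.5] long -37.2 circ [492.5  96.1] 10.7 Z 0.0694
collar 447 cen [416.3 129.4] rect [416.8 129.5] [42.4 42.4] long -30.0 circ [416.7 129.4] 22.1 Z 0.0273
```

View pics/aft2.png

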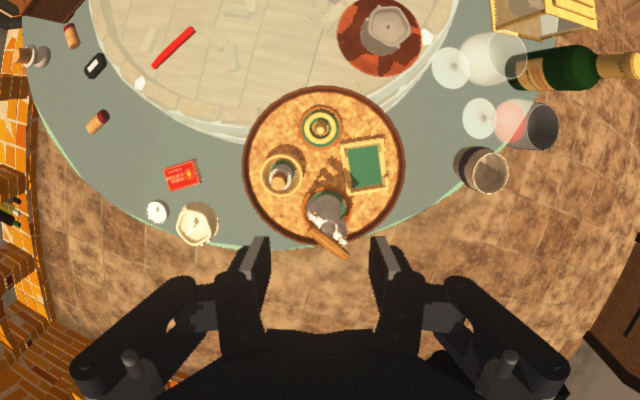

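Stopper, collar and corkscrew are all seated: cork at (282,178), ring round the peg at (320,127), bar near (328,240) and now along 62°. Now the cutter.

Run:
```python
from meas import *
x,y=.3925,-.2610; q=down(np.radians(47.5))
command_gripper(.055); r.reach([x,y,.12],q); print(r.move_straight([x,y,.026],speed=.08,max_force=5))
command_gripper(0,25); s=r.read_state(); z0=s["eef_pos"][2]; print(s["grip_width"],s["grip_force"],z0)
r.move_straight([x,y,.2],speed=.2); print(r.read_state()["grip_width"])
x,y=.4538,.2038; q=down(np.radians(114)); r.reach([x,y,.2],q); r.move_straight([x,y,z0+.04],speed=.12); r.hold(.2)
print(r.move_straight([x,y,z0+.0125-.003],speed=.04,max_force=4)); s=r.read_state(); print(s["eef_pos"]-[0,0,z0],s["contact_force"])
```

```text
False
0.026384163738629847 24.937739577144384 0.026486434326955834
0.026720435620239277
True
[0.45342048 0.20375168 0.01226209] [-0.21478654  1.47671352  3.3428718 ]
```

Run:
```python
from meas import *
command_gripper(.042); r.hold(.3); r.move_straight([.4538,.2038,.2],speed=.12)
st,p,d=shot(.44,.13,.30,np.radians(106.5),"fin"); print(st["time_s"])
H,S,V,P=fields(st,p,d); Z=P[...,2]
show("bar",st,(Z<.16)&(Z>.115)&near(P,(.528,.168),.05),.135,P)
show("cork",st,(Z<.09)&(Z>.06)&near(P,(.4925,.094),.02),.0685,P)
show("collar",st,(H>10)&(H<35)&(S>90)&(Z<.035)&(Z>.02)&near(P,(.4167,.129),.03),.0265,P)
show("cutter",st,(V<75)&(Z<.05)&near(P,(.4538,.2038),.035),.0255,P)
```

```text
56.1833
bar 594 cen [524.5 166.5] rect [523.6 167.9] [56.2 19.3] long 65.2 circ [525.1 167.3] 28.2 Z 0.1363
cork 209 cen [491.4  95.6] rect [491.7  95.6] [17.6 20.9] long -10.6 circ [491.4  95. ] 10.6 Z 0.0694
collar 504 cen [416.5 128.7] rect [416.8 128.9] [42.3 40.7] long 16.6 circ [416.6 128.9] 22.0 Z 0.0272
cutter 458 cen [450.4 202.6] rect [451.9 203.3] [48.1 28.4] long 21.7 circ [452.6 200.9] 24.6 Z 0.0272
```

View pics/fin.png

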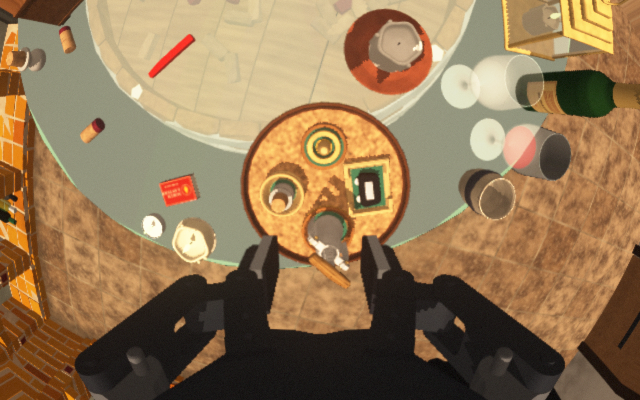

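All four tools are in their holders, with the cutter flat in its pocket at (369,187), and the glasses haven't moved. Handing in.

```bash
python3 -c "
from workcell import r
r.hold(.5); print(r.finish_job())"
```

```text
the job is handed in; nothing more can be done
None
```

I handed the job in at about 57 s of the 120 s allowed: all four tools measured seated in their own holders, and both tasting glasses were left where they stood; the hand-in returned no verdict.

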